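Raise the splash shield onto its catch and load the sample rack

ROBOT

A 6-joint arm with a two-finger parallel gripper is mounted at the origin on the work surface. World frame = base frame: x ahead of the robot, y to its left, z up, the work surface at z = 0. Lengths are in m, angles in rad, forces in N, time in s.
With the tool pointing down it reaches from about 0.325 to 0.9 m from the base axis. Payload 3.5 kg.
Tool frame: the origin (TCP) lies on the mounting face of the last link; the fingertips stand 173 mm ahead of it and the grasp point (between the pads) lies ctrl.grasp_offset ahead of it (ctrl.grasp_offset is the distance from the TCP to the grasp point, in m); y points along the fingers, z is the direction in which the jaws open and shut, and the axes are right-handed (so a half turn about y gives the same grasp; the last joint's range is limited). The gripper opens to 85 mm and grips with 20 to 120 N. Pads are 22 mm wide; open, the fingers measure 114 mm over their backs; the gripper's body (76 mm by 85 mm) begins 54 mm behind the grasp point. The pads swing forward as they close: fully open they stand 13 mm farther back than shut.
Start: joints at [-0.103, 0.276, -0.026, 1.268, 0, 1.467], TCP at [0.625, -0, 0.405] pointing down, gripper open.
Joint ranges: [-3.12, 3.12], [-0.85, 1.88], [-1.08, 1.24], [-1.95, 2.15], [-1.57, 1.53], [-3.14, 3.14]. Speed limits (rad/s): [2.57, 2.57, 3.14, 3.14, 3.14, 3.14].

INTERFACE

Orientations are given as [roll, pitch, yaw] about the fixed x, y, z axes, in that order (R = Rz(yaw) Ry(pitch) Rx(roll)).
In Python, from rig import monitor, viewer, ctrl, spot_in, mark_of gives the robot as it stands.
- The arm moves only by the tool play_rows, never from a script. Its arguments are lists of equal length, an entry for each row: "slide": the shift along the tool's x, y, z in mm, a list of three; "dr": the turn, a rotation vector about the tool's x, y, z in rad, a list of three. In form: {"slide": [[x, y, z], ...], "dr": [[rx, ry, rz], ...]}. A call has 1 to 8 rows; each row shifts and turns the commanded pose from where the row before left it, along the tool's axes as they then stand; what a row does not reach is not made up. A row lasts 1/10 s, in which the tool goes at most 50 mm and 8.59 degrees, less where a joint would pass 70% of its speed; a pose out of reach is approached as far as the arm can. A call with a gripper value outside its range is refused whole. "hand" is the closure, from 0 (fully open) to 1 (shut), set as the call begins (left out, the last holds). The fingers move at their own pace and stop on an object; "force" is the grip in N (left out, the last holds). Time passes only in rows, so rows that do not move let the fingers close. It gives the time, the measured TCP pose, the force and the opening at its end, in the units of the state.
- monitor.read_state(): the state, without advancing time (a new reading comes with each control period).
- viewer.get_image(name): name is "scene" or "side" or "wrist"; returns a dict with "pixels" (384x512x3 uint8, red, green, blue), "fx", "fy", "cx", "cy" (pixels), "eye" and "attitude" of the camera in the world. Camera axes: x right, y up, looking along -z (the intrinsics and any distortion apply to the point x, -y, -z); pixel columns grow to the right and rows downward; lengths in m; the calibration is good to about 2 mm. A picture is of the moment at which its call begins. There is no depth.
- ctrl.close_job(): hands the job in, once; it reports no verdict.
Trained networks look in the newest picture that a camera, given by its name, has taken for a name from the list of things; names that differ only in an ending like _2 or _b are one class to them, and where a whole thing is asked for, a point or a joint stands for the part that bears it (a point fixed in the world has none). Each returns a list of dicts, best first, with "confidence" (0 to 1); they miss things now and then, are a little off and sometimes report something else, mostly with a low value. They report only what shows in the picture. A call takes as long as a camera call. They do not tell look-alikes from the thing itself.
- spot_in(camera, target): "at" ([row, column] as shares, 0 to 1, of the picture: columns of its width, rows of its height, amid what is visible of it).
- mark_of(camera, target): "at" ([row, column] as shares, 0 to 1, of the picture: columns of its width, rows of its height: a listed point, or the origin of a listed thing).
The state is a dict: "clock": time; "joints": joint angles; "qvel": joint speeds; "effort": joint torques, N m; "position": TCP position; "orientation": TCP orientation; "ft_force": force on the tool from outside, world axes, zero at the start; "moment": the same for the moment, N m; "opening": finger opening in m.
Only numpy, scipy, OpenCV 4.12 (cv2) and the standard library are available. Lean on these libraries where they do the work, as an engineer would, in place of code of your own. Each camera call takes 0.05 s, during which the arm holds its last target.

TASK

Lift the clear splash shield of the rack loading station by its blue handle until its upper rungs have passed the two orange gravity pawls, then lower it gently until both pawls carry its weight by the upper rungs, and only then let go, without dropping it or forcing it down. Next slide the yellow sample rack along its lane under the raised shield, gently, until it is fully home against the rubber bumper, and let go. Leave everything else where it stands.

Things in the scene. Friction and masses are not known exactly. Their poses are not given: they have to be found in the camera images.
- station: White fixed rack loading station. Origin: on the table, midway under the shield; x runs along the rack lane, away from the robot; z up. Deck top at z = 12 mm, x -190 to +155, y -155 to +155. Lane along y = 0 between aluminium guides 10 mm high, inner faces y = +-13, x -180 to +58. The shield slides in two upright aluminium channels at x = 0, y = +-112 to +-131, tops at z = 272.
- lane_end (a point): Foot of the black rubber bumper (40 wide, 34 tall) that ends the lane: centre of its face, on the deck, 60 mm along x from the station's origin. Rack home: its nose on this face, rack origin 75 mm before it. Behind it a white housing 66 mm high.
- shield: Clear panel in an aluminium frame, 250 wide (y), 10 thick (x), 165 tall, 0.48 to 0.78 kg, sliding upright in the channels (play 1.5 mm in x, 2 mm in y, each way). Origin: middle of its underside; axes as the station's. Starts fully lowered on the deck. The seat on the pawls is hard and of unknown height: find it by feel while lowering slowly, press no harder than about its own weight.
- shield_handle (a point): Centre of the blue handle block on the shield's top edge, 183 mm above the shield's origin: 40 wide (y), 14 thick (x), 36 tall.
- upper_rungs (a point): Midway between the upper rungs, 105 mm above the shield's origin. Rungs: steel pegs, 8 mm thick, 14 long, behind the frame at y = +-101; a lower pair lies 70 mm below. Seated on the upper pair, the shield is 84 to 108 mm above its lowered position; each pawl falls in 12 to 20 mm above that seat; the lower pair meets them 54 above it. So a rise of 130 to 137 mm is always past the upper pair only.
- pawl_left (a joint): Orange gravity pawl at the left (+y) channel: nose 27 long, 8 thick, pointing inward. 0 rad = nose level on its stop, ready to carry a rung; a rising rung swings it up (to 1.4), then it falls back. It hangs on a dark catch bar behind the shield (25 to 33 mm along x), clamped across the channels at a height that differs by 24 mm and is not in the state.
- pawl_right (a joint): The same pawl, mirrored, at the right (-y) channel, on the same bar. 0 rad = nose level, ready to carry a rung; grows as the nose swings up, to 1.4.
- rack: Yellow carrier with five capped tubes fixed in it, 0.16 to 0.28 kg, standing in the lane before the lowered shield, clear of it. Origin: middle of its underside; x along its length towards the bumper. Body 150 long (x), 22 wide, 50 high; caps reach 80 mm. Pressed down it drags and may stop short; eased up 1 or 2 mm it runs freely.
- rack_tab (a point): Centre of the rack's gripping tab at its tail, 64 mm behind and 64 mm above the rack's origin: 18 x 18 mm, 28 tall, standing on the 50 mm high body.
- spare_rack: Grey carrier of the same shape and size, parked on the deck beside the lane (+y side). Leave alone. Origin: middle of its underside.
- specimen_cup: White cup with an orange lid, 62 across, 62 high, on the deck on the -y side. Leave alone. Origin: middle of its underside.
- wash_bottle: White wash bottle with a bent spout, 75 across, 190 high, on the table left of the station. Leave alone. Origin: middle of its underside.
- timer: White bench timer, 62 x 70 x 18, on the table to the left. Leave alone. Origin: middle of its underside.
- tip_box: Blue box of pipette tips with a pale lid, 124 x 84 x 72, on the table to the right. Leave alone. Origin: middle of its underside.
- marker: White marker pen with a black cap, 130 long, 14 thick, lying on the table to the right. Leave alone. Origin: middle of its underside.
Things that resemble listed ones, but are neither listed nor needed, are in the scene too. What is shaped like the rack but pink or purple is not meant.

How it is judged:
On the way:
1. the pawls carry the shield by its upper rungs while it is still held (z of shield in the frame of station between 0.091 and 0.125 m and value of joint each of pawl_left, pawl_right below 0.12 rad and contact force between shield and station above 3.5 N and contact force between the fingers and shield above 0.5 N and linear speed of shield below 0.03 m/s), for 0.1 s.
At the end, for the whole second after the job is handed in: shield at rest and level (within 3 degrees) on both pawls by its upper rungs (79 to 113 mm above its lowered position, pawls down within 0.12 rad); rack upright in its lane, at rest, nose within 4 mm of the bumper; both let go (z of shield in the frame of station between 0.091 and 0.125 m and value of joint each of pawl_left, pawl_right below 0.12 rad and angle between shield's own z axis and vertical below 0.05 rad and linear speed of each of shield, rack below 0.01 m/s and x of rack in the frame of station between -0.019 and -0.01 m and y of rack in the frame of station between -0.005 and 0.005 m and z of rack in the frame of station below 0.016 m and angle between rack's own z axis and vertical below 0.06 rad); the robot touches nothing.
It fails at once if the raised shield is forced against the station or slammed on the pawls (over 25 N) (contact force between shield and station above 25 N and z of shield in the frame of station above 0.085 m).
It fails at once if the raised shield is let drop (over 0.2 m/s with nothing holding it) (linear speed of shield above 0.2 m/s and contact force between the fingers and shield below 0.2 N and z of shield in the frame of station above 0.085 m).
It fails at once if the rack is rammed or pressed against the station with over 30 N, knocked against the shield with over 10 N, or tipped over 20 degrees (contact force between rack and station above 30 N or contact force between rack and shield above 10 N or angle between rack's own z axis and vertical above 0.35 rad).
It fails at once if something else is moved over 25 mm (distance of any of spare_rack, specimen_cup, wash_bottle, timer, tip_box, marker from where it was at the start of the episode above 0.025 m).
It also fails if it takes over 54 s, if anything falls off the work surface, if the arm or the gripper's body presses on something with over 40 N, if the wrist force passes 120 N, or if a joint passes its speed limit or range.

## Working session

There is one attempt and no reset: what is moved stays moved. The work goes in short steps, Python scripts to look and compute and a tool call to move; the robot and the scene stay as the last step left them, time stands still between calls to the robot, and variables do not carry over. Pictures are saved under pics/ and viewed, and the job is handed in when it is done.

Besides the shell and the picture viewer there is one more tool, called by a JSON object that holds its "method" and its "body". play_rows: Moves the arm, as the interface text tells. Its arguments: {"type":"object","properties":{"slide":{"type":"array","items":{"type":"array","items":{"type":"number"}}},"dr":{"type":"array","items":{"type":"array","items":{"type":"number"}}},"hand":{"type":"number"},"force":{"type":"number"}},"required":["slide","dr"]}

```bash
ls; mkdir -p pics; python3 - <<'E'
from rig import monitor, viewer, ctrl, spot_in, mark_of
import cv2
s=monitor.read_state(); print(s, ctrl.grasp_offset)
for n in ["scene","side","wrist"]:
    im=viewer.get_image(n); cv2.imwrite(f"pics/{n}0.png",im["pixels"][:,:,::-1])
    print(n,{k:im[k] for k in im if k!="pixels"})
    for t in ["shield_handle","rack_tab","lane_end","rack","pawl_left","pawl_right","station","shield","upper_rungs","spare_rack","specimen_cup"]:
        r=mark_of(n,t)
        print(t,[([round(a,3) for a in d["at"]],round(d["confidence"],2)) for d in r[:3]])
E
```

```text
pics
{'clock': 0.0, 'joints': array([-1.03421846e-01,  2.77142685e-01, -2.78925980e-02,  1.26796111e+00,
       -2.80267264e-05,  1.46736959e+00]), 'qvel': array([ 1.26258639e-05,  1.28955699e-03,  1.07998763e-03, -2.12609757e-03,
       -1.45762013e-05,  1.85083150e-03]), 'effort': array([-1.23772923e-03, -4.45513523e+01,  2.95201170e+01,  1.64704624e-02,
       -2.18722530e-04, -1.59438730e-05]), 'position': array([6.24611598e-01, 1.33821811e-05, 4.03547715e-01]), 'orientation': array([-1.57298753e+00,  1.99262818e-04, -1.57079163e+00]), 'ft_force': array([-0.31061933, -0.25746419, -0.05860228]), 'moment': array([ 0.00259448, -0.05037773,  0.09985899]), 'opening': 0.08562416382723631} 0.1547
scene {'fx': 466.8137694047198, 'fy': 466.8137694047198, 'cx': 261.7421012833216, 'cy': 194.34347847181783, 'eye': array([ 1.13279156, -0.56179624,  0.88927185]), 'attitude': array([ 0.88231996, -0.0186424 ,  0.82460795])}
shield_handle [([0.509, 0.634], 0.77)]
rack_tab [([0.4, 0.518], 0.97), ([0.522, 0.54], 0.49)]
lane_end [([0.697, 0.652], 0.82)]
rack [([0.481, 0.498], 0.9), ([0.418, 0.601], 0.75)]Traceback (most recent call last):
  File "<stdin>", line 8, in <module>
ValueError: it knows: lane_end, marker, rack, rack_tab, shield, shield_handle, spare_rack, specimen_cup, station, timer, tip_box, upper_rungs, wash_bottle
```

```bash
cat > h.py <<'E'
from rig import monitor, viewer, ctrl, spot_in, mark_of
import cv2, numpy as np
from scipy.spatial.transform import Rotation as Ro
from scipy.optimize import least_squares
def rot(a): return Ro.from_euler('xyz',a).as_matrix()
def ray(im,u,v):
    d=np.array([(u-im["cx"])/im["fx"],-(v-im["cy"])/im["fy"],-1.]); R=rot(im["attitude"]); return im["eye"],R@d/np.linalg.norm(d)
def proj(im,P):
    p=(np.atleast_2d(P)-im["eye"])@rot(im["attitude"])
    return np.c_[im["cx"]+im["fx"]*p[:,0]/-p[:,2], im["cy"]+im["fy"]*(-p[:,1])/-p[:,2]]
def tri(rs):
    A=np.zeros((3,3));b=np.zeros(3)
    for e,d in rs:
        M=np.eye(3)-np.outer(d,d);A+=M;b+=M@e
    P=np.linalg.solve(A,b); return P,[np.linalg.norm((np.eye(3)-np.outer(d,d))@(P-e)) for e,d in rs]
def grab(n,name):
    im=viewer.get_image(n); cv2.imwrite(f"pics/{name}.png",im["pixels"][:,:,::-1]); return im
E
python3 - <<'E'
from h import *
for n in ["scene","side","wrist"]:
    im=grab(n,n+"1")
    print(n,{k:im[k] for k in im if k!="pixels"})
    for t in ["shield_handle","rack_tab","lane_end","rack","station","shield","upper_rungs","spare_rack","specimen_cup"]:
        r=mark_of(n,t)
        print(t,[(round(d["at"][1]*512),round(d["at"][0]*384),round(d["confidence"],2)) for d in r[:3]])
E
```

```text
scene {'fx': 466.8137694047198, 'fy': 466.8137694047198, 'cx': 261.7421012833216, 'cy': 194.34347847181783, 'eye': array([ 1.13279156, -0.56179624,  0.88927185]), 'attitude': array([ 0.88231996, -0.0186424 ,  0.82460795])}
shield_handle [(322, 196, 0.66)]
rack_tab [(267, 155, 0.69), (280, 201, 0.6)]
lane_end [(332, 267, 0.97)]
rack [(309, 158, 0.69), (257, 178, 0.58)]
station [(315, 256, 0.88)]
shield [(315, 255, 0.83)]
upper_rungs [(323, 229, 0.7)]
spare_rack []
specimen_cup [(256, 249, 0.8), (323, 197, 0.24)]
side {'fx': 396.0549022056926, 'fy': 396.0549022056926, 'cx': 252.91311107266887, 'cy': 191.4851873749297, 'eye': array([ 0.41098041, -0.72482169,  0.87674195]), 'attitude': array([ 0.81119855,  0.01456057, -0.11850174])}
shield_handle [(297, 156, 0.56), (298, 206, 0.36)]
rack_tab [(177, 144, 0.87), (239, 189, 0.69), (171, 166, 0.65)]
lane_end [(314, 203, 0.94), (240, 188, 0.6), (249, 156, 0.26)]
rack [(263, 202, 0.94), (180, 193, 0.86), (194, 152, 0.75)]
station [(297, 206, 0.89), (301, 176, 0.72)]
shield [(264, 229, 0.56)]
upper_rungs [(302, 177, 0.56)]
spare_rack [(261, 180, 0.57)]
specimen_cup [(262, 231, 0.76), (300, 156, 0.18)]
wrist {'fx': 283.40983908046434, 'fy': 283.40983908046434, 'cx': 256.17483265760484, 'cy': 192.21898483454632, 'eye': array([0.623797  , 0.06654981, 0.37532495]), 'attitude': array([-2.70001528e-01, -3.90846235e-05,  4.66722696e-05])}
shield_handle [(259, 28, 0.77)]
rack_tab [(84, 41, 0.75)]
lane_end [(309, 77, 0.74)]
rack [(173, 65, 0.76)]
station [(258, 72, 0.9)]
shield []
upper_rungs [(165, 153, 0.38)]
spare_rack []
specimen_cup [(162, 153, 0.67)]
```

View pics/scene1.png

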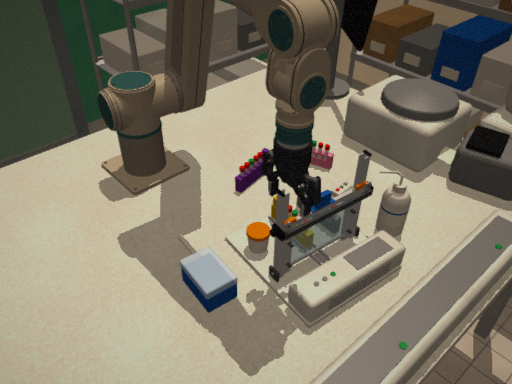

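View pics/side1.png

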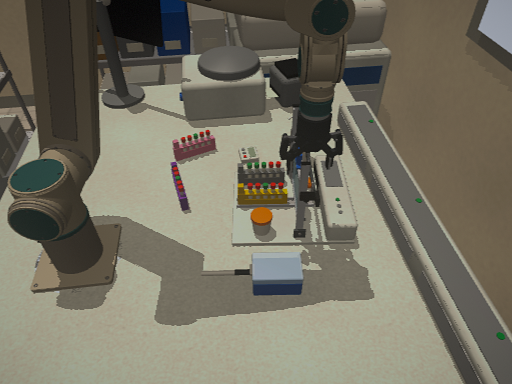

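View pics/wrist1.png

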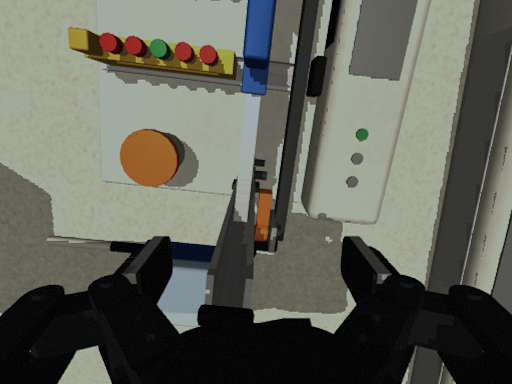

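```bash
python3 - <<'E'
import cv2
def crop(f,x0,y0,x1,y1,k,o):
    a=cv2.imread(f"pics/{f}.png")[y0:y1,x0:x1]; cv2.imwrite(f"pics/{o}.png",cv2.resize(a,None,fx=k,fy=k,interpolation=cv2.INTER_CUBIC))
crop("scene1",220,130,420,300,4,"cs")
crop("side1",220,110,380,260,5,"cd")
crop("wrist1",40,0,360,260,2.4,"cw")
E
```

```text
(no output)
```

View pics/cs.png

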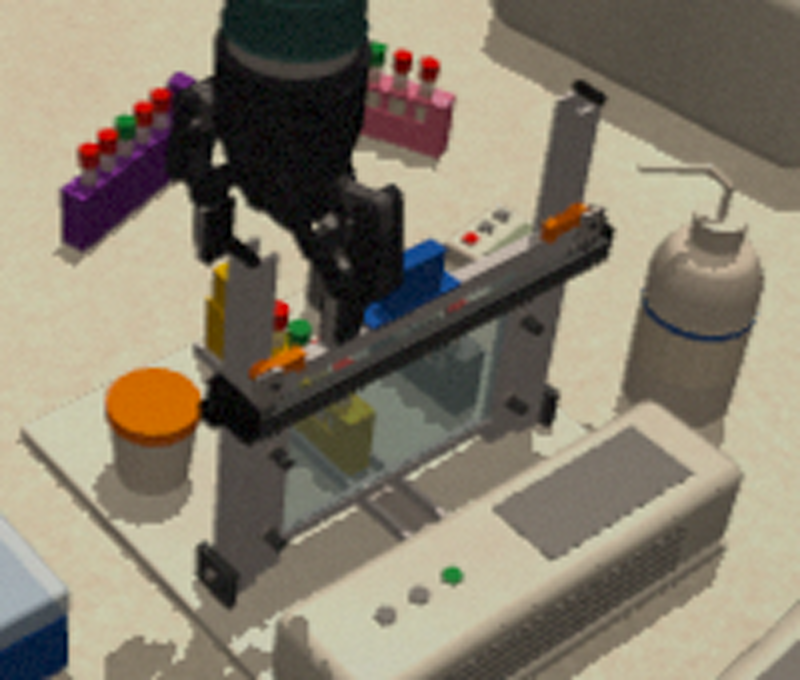

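View pics/cd.png

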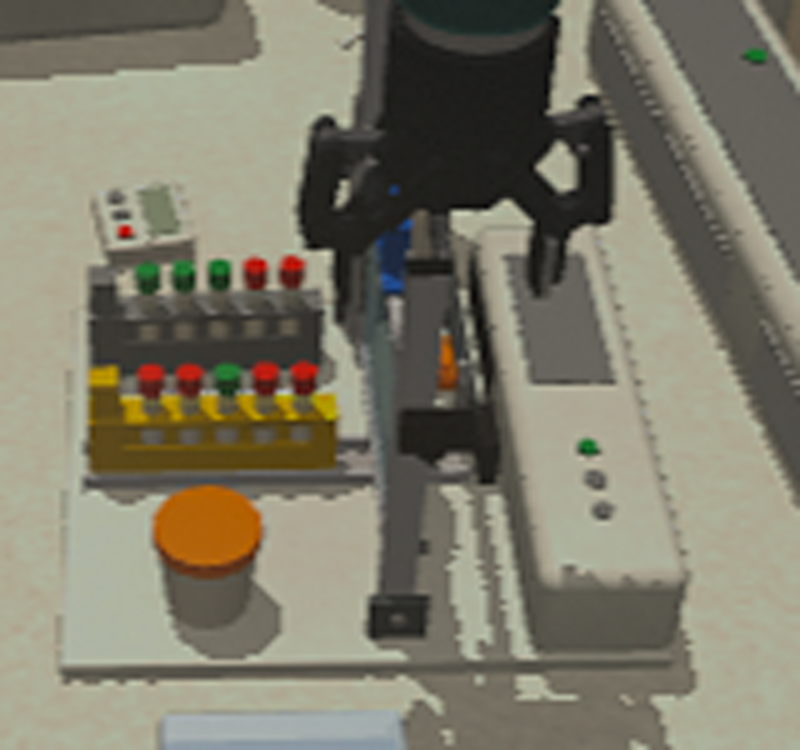

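View pics/cw.png

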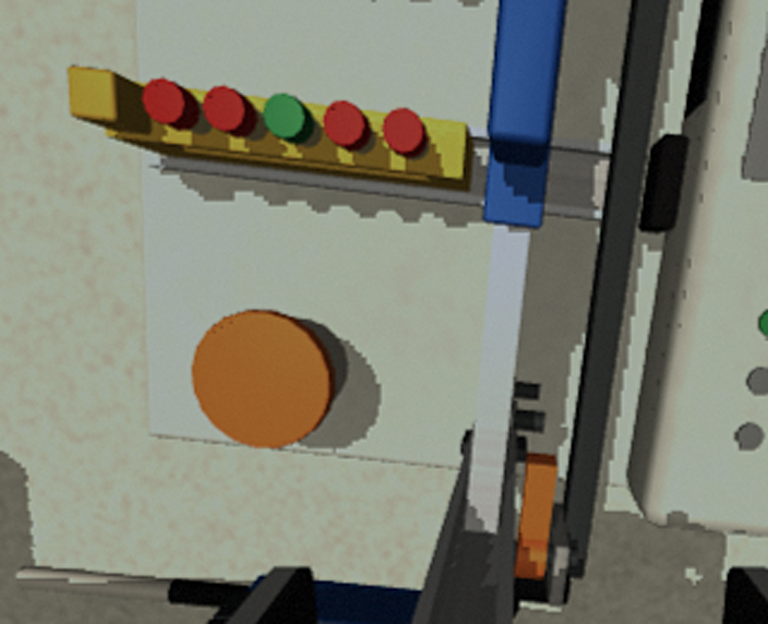

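```bash
cat > fit.py <<'E'
from h import *
cal={n:viewer.get_image(n) for n in ["scene","side","wrist"]}
obs=[("wrist",(-7,-20,213),(40+490/2.4,137/2.4)),("wrist",(7,-20,213),(40+550/2.4,150/2.4)),("wrist",(-7,-20,177),(40+485/2.4,220/2.4)),("wrist",(7,-20,177),(40+540/2.4,227/2.4)),
("wrist",(-190,-155,12),(40+150/2.4,433/2.4)),("scene",(-190,-155,12),(225.5,237.5)),("side",(-190,-155,12),(232.4,243.6)),("side",(155,-155,12),(355,243)),("scene",(0,121.5,272),(366,154)),("scene",(60,0,12),(332,267))]
obs=obs[:-1]
def f(p):
    c,s=np.cos(p[2]),np.sin(p[2]); r=[]
    for n,P,uv in obs:
        W=np.array([p[0]+(c*P[0]-s*P[1])/1e3,p[1]+(s*P[0]+c*P[1])/1e3,P[2]/1e3])
        r+=list((proj(cal[n],W)[0]-uv))
    return r
s=least_squares(f,[.63,.15,0],loss='soft_l1'); print(s.x); print(np.round(np.array(f(s.x)).reshape(-1,2),1))
E
python3 fit.py
```

```text
[ 0.62605978  0.11305599 -0.11373486]
[[ -1.2   2.6]
 [  0.2   0.5]
 [  3.3 -21.8]
 [  1.9 -22. ]
 [ -1.4   1.1]
 [ -2.1  -2.1]
 [ -1.8  -0.3]
 [ -0.5  -1.3]
 [ -2.5   0.6]]
```

{"method": "play_rows", "body": {"slide": [[0,-45,0],[-20,-10,0],[-30,0,0],[-30,0,0],[0,0,0],[0,0,0]], "dr": [[0,0,0],[0,0.057,0],[0,0.057,0],[0,0,0],[0,0,0],[0,0,0]], "hand": 0.5}}

```text
clock: 2.5
position: [0.6301, 0.0802, 0.4596]
orientation: [-1.571, -0.001, -1.683]
ft_force: [0.1, -0.8, -0.1]
opening: 0.0422
```

```bash
python3 - <<'E'
from h import *
print(monitor.read_state()["position"],monitor.read_state()["orientation"],monitor.read_state()["opening"])
for n in ["scene","side","wrist"]:
    im=grab(n,n+"2")
    for t in ["shield_handle","rack_tab","lane_end","rack"]:
        print(n,t,[(round(d["at"][1]*512),round(d["at"][0]*384),round(d["confidence"],2)) for d in mark_of(n,t)[:3]])
a=cv2.imread("pics/scene2.png")[130:300,220:420];cv2.imwrite("pics/cs2.png",cv2.resize(a,None,fx=4,fy=4,interpolation=cv2.INTER_CUBIC))
a=cv2.imread("pics/wrist2.png");cv2.imwrite("pics/cw2.png",cv2.resize(a[:330],(796,513),interpolation=cv2.INTER_CUBIC))
E
```

```text
[0.63006988 0.08023243 0.4595879 ] [-1.57098262e+00 -5.41589677e-04 -1.68343051e+00] 0.04224073257572115
scene shield_handle [(323, 199, 0.88), (321, 229, 0.69)]
scene rack_tab [(266, 154, 0.91), (290, 139, 0.87), (276, 201, 0.65)]
scene lane_end [(330, 267, 0.73)]
scene rack [(256, 181, 0.96), (305, 158, 0.92)]
side shield_handle [(296, 156, 0.83)]
side rack_tab [(239, 188, 0.96), (172, 167, 0.74), (175, 144, 0.63)]
side lane_end [(313, 201, 0.78), (265, 182, 0.64)]
side rack [(263, 203, 0.86), (195, 153, 0.81), (179, 192, 0.66)]
wrist shield_handle [(247, 158, 0.62)]
wrist rack_tab [(119, 140, 0.8), (248, 136, 0.18)]
wrist lane_end [(293, 136, 0.63), (247, 157, 0.4)]
wrist rack [(184, 136, 0.56), (180, 207, 0.29)]
```

View pics/cs2.png

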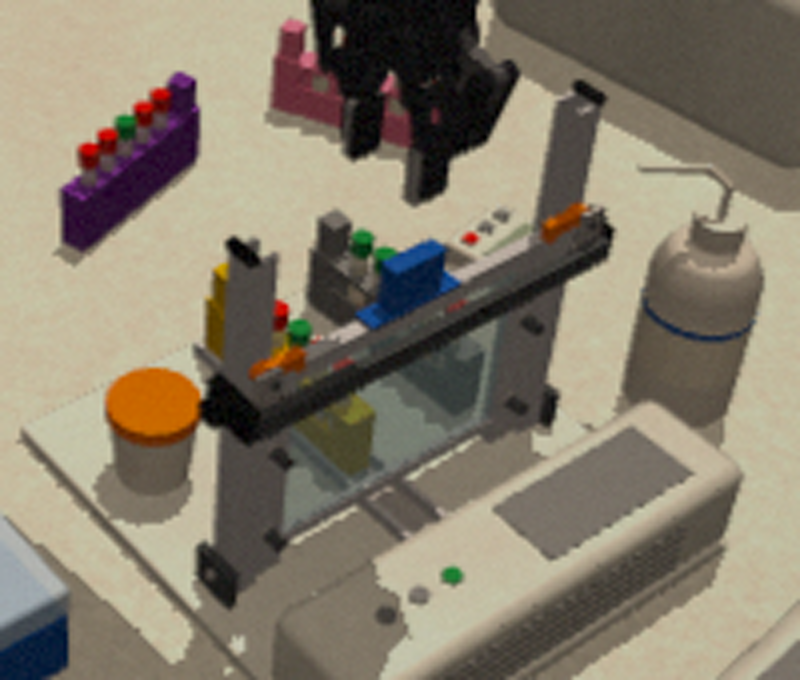

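View pics/cw2.png

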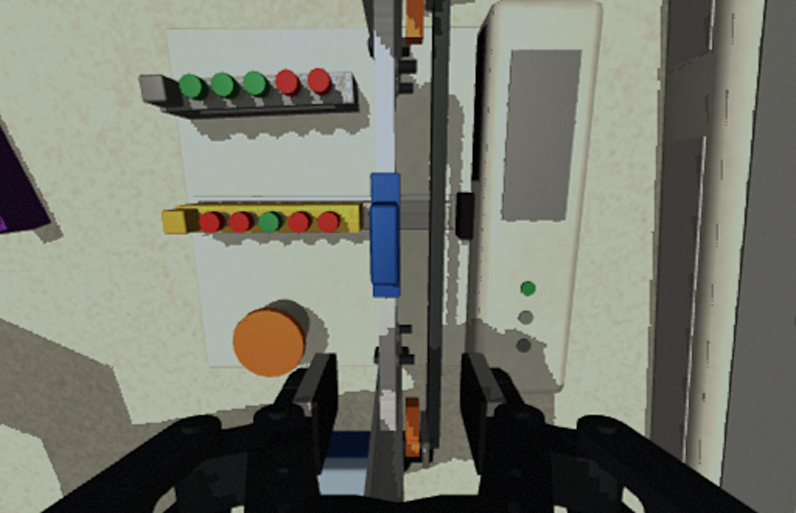

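```bash
python3 - <<'E'
import cv2
a=cv2.imread("pics/wrist2.png")[100:210,90:320];cv2.imwrite("pics/cw3.png",cv2.resize(a,None,fx=3.4,fy=3.4,interpolation=cv2.INTER_CUBIC))
a=cv2.imread("pics/scene2.png")[170:250,260:400];cv2.imwrite("pics/cs3.png",cv2.resize(a,None,fx=5.7,fy=5.7,interpolation=cv2.INTER_CUBIC))
E
```

```text
(no output)
```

View pics/cw3.png

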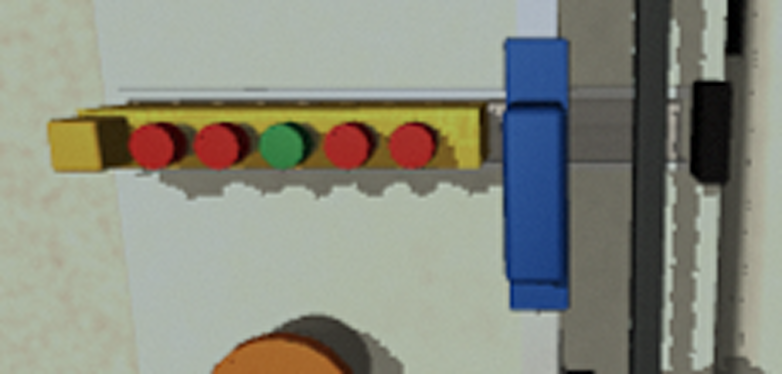

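View pics/cs3.png

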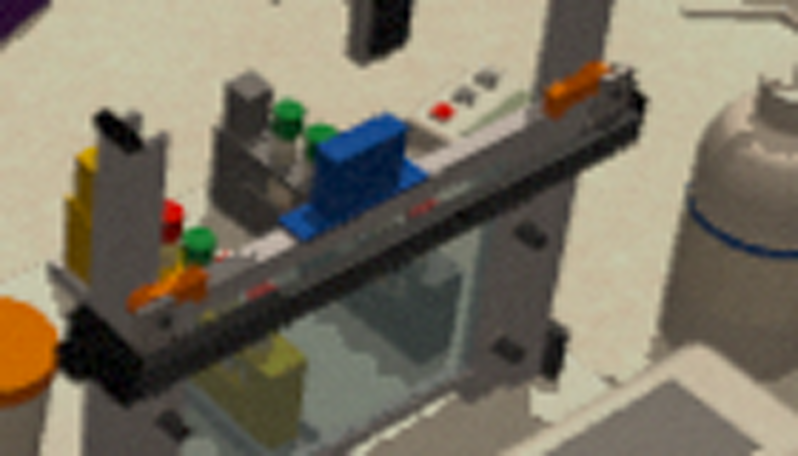

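```bash
cat > fit2.py <<'E'
from h import *
cal={n:viewer.get_image(n) for n in ["scene","side","wrist"]}
w=lambda x,y:(90+x/3.4,100+y/3.4)
s3=lambda x,y:(260+x/5.7,170+y/5.7)
obs=[("wrist",(-7,20,213),w(506,103)),("wrist",(7,20,213),w(563,103)),("wrist",(-7,-20,213),w(508,278)),("wrist",(7,-20,213),w(560,280)),
("wrist",(60,20,46),w(696,83)),("wrist",(60,-20,46),w(692,178)),("wrist",(-190,155,12),(168*.643,29*.643)),("wrist",(-190,-155,12),(211*.643,366*.643)),
("scene",(-190,-155,12),(225.5,237.5)),("side",(-190,-155,12),(232.4,243.6)),("side",(155,-155,12),(355,243)),("scene",(0,121.5,272),(366,154)),("scene",(7,-20,213),s3(327,150)),("scene",(7,20,213),s3(402,122))]
def W(p,P):
    c,s=np.cos(p[2]),np.sin(p[2]);P=np.asarray(P)/1e3
    return np.array([p[0]+c*P[0]-s*P[1],p[1]+s*P[0]+c*P[1],P[2]])
if __name__=="__main__":
    f=lambda p:np.concatenate([proj(cal[n],W(p,P))[0]-uv for n,P,uv in obs])
    s=least_squares(f,[.63,.12,-.11],loss='soft_l1'); p=s.x; print(p); print(np.round(f(p).reshape(-1,2),1))
    np.save("p.npy",p)
    # bar back-face lower right end etc: height from wrist bar edges & scene
    for z in (170,180,190,200,210,220,230):
        print(z,"wrist x25,33:",[(proj(cal["wrist"],W(p,(x,0,z)))[0]-(90,100))*3.4 for x in (25,33)],"scene crop back:",(proj(cal["scene"],W(p,(33,0,z)))[0]-(260,170))*5.7, (proj(cal["scene"],W(p,(33,80,z)))[0]-(260,170))*5.7)
    e,d=ray(cal["wrist"],*w(76,145)); t=(.090-e[2])/d[2]; T=e+t*d; c,sn=np.cos(p[2]),np.sin(p[2]); D=T[:2]-p[:2]
    print("tab world",T,"station",c*D[0]+sn*D[1],-sn*D[0]+c*D[1])
    st=monitor.read_state()["position"]; h=W(p,(0,0,195)); print("handle",h,"err",h-st)
E
python3 fit2.py
```

```text
[ 0.62627509  0.11483684 -0.10375698]
[[-1.2  0.2]
 [ 0.7  0. ]
 [-0.4  0.6]
 [ 2.1 -0.1]
 [ 1.7 -1.6]
 [ 2.1  0.8]
 [-3.4 -0.8]
 [-1.5  1. ]
 [-1.8 -1.8]
 [-1.2 -0.2]
 [-0.2 -2.2]
 [-2.3  0.1]
 [ 1.   1.2]
 [ 0.7 -0.3]]
170 wrist x25,33: [array([632.85609341, 169.37268685]), array([662.58256692, 169.06979649])] scene crop back: [402.29914463 253.18049156] [541.42836734 179.04499815]
180 wrist x25,33: [array([635.48007783, 174.10025867]), array([666.35404146, 173.78606857])] scene crop back: [405.08147282 234.73095195] [544.91105851 160.7986539 ]
190 wrist x25,33: [array([638.31471683, 179.20736195]), array([670.42831755, 178.88099746])] scene crop back: [407.89690714 216.0618865 ] [548.43377339 142.34261935]
200 wrist x25,33: [array([641.3864384 , 184.74161138]), array([674.84338702, 184.40209236])] scene crop back: [410.74604202 197.16935365] [551.99720591 123.67325891]
210 wrist x25,33: [array([644.72628419, 190.75893402]), array([679.64387475, 190.40515722])] scene crop back: [413.62948618 178.04931691] [555.60206615 104.78685247]
220 wrist x25,33: [array([648.37096233, 197.32546599]), array([684.88255238, 196.95618356])] scene crop back: [416.5478631  158.69764197] [559.24908076  85.67959288]
230 wrist x25,33: [array([652.36420211, 204.51999341]), array([690.62228629, 204.1337865 ])] scene crop back: [419.50181148 139.11009377] [562.93899351  66.34758347]
tab world [0.46305199 0.13247891 0.09      ] station -0.16417250782396753 0.0006420346427020961
handle [0.62627509 0.11483684 0.195     ] err [-0.00385054  0.03504666 -0.26470392]
```

{"method": "play_rows", "body": {"slide": [[-17,0,-4],[-17,0,-4],[0,30,0],[0,30,0],[0,0,0]], "dr": [[0,0,0],[0,0,0],[0,0,0],[0,0,0],[0,0,0]], "hand": 0.7}}

```text
clock: 3.9
position: [0.6239, 0.116, 0.3948]
orientation: [-1.58, -0.001, -1.683]
ft_force: [-0.7, -0.6, -0.3]
opening: 0.0252
```

```bash
python3 - <<'E'
from h import *
print(monitor.read_state()["position"],monitor.read_state()["orientation"],monitor.read_state()["opening"])
k=[]
for n,(x0,y0,x1,y1,f) in {"scene":(260,150,400,250,5),"side":(230,120,370,240,5),"wrist":(120,120,400,384,2.8)}.items():
    grab(n,n+"4")
    a=cv2.imread(f"pics/{n}4.png")[y0:y1,x0:x1];cv2.imwrite(f"pics/{n}4c.png",cv2.resize(a,None,fx=f,fy=f,interpolation=cv2.INTER_CUBIC)[:600])
E
```

```text
[0.62394856 0.11595961 0.39482302] [-1.58005593e+00 -1.46225835e-03 -1.68306561e+00] 0.02516810163418997
```

View pics/scene4c.png

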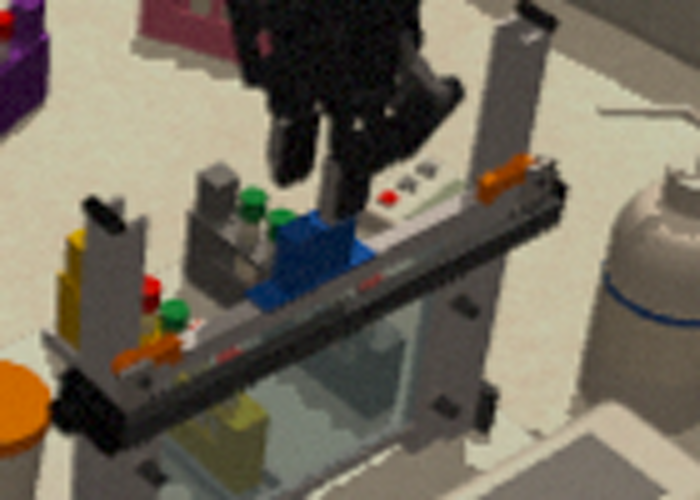

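View pics/wrist4.png

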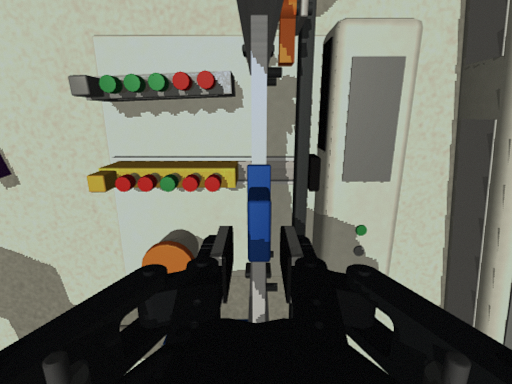

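View pics/side4c.png

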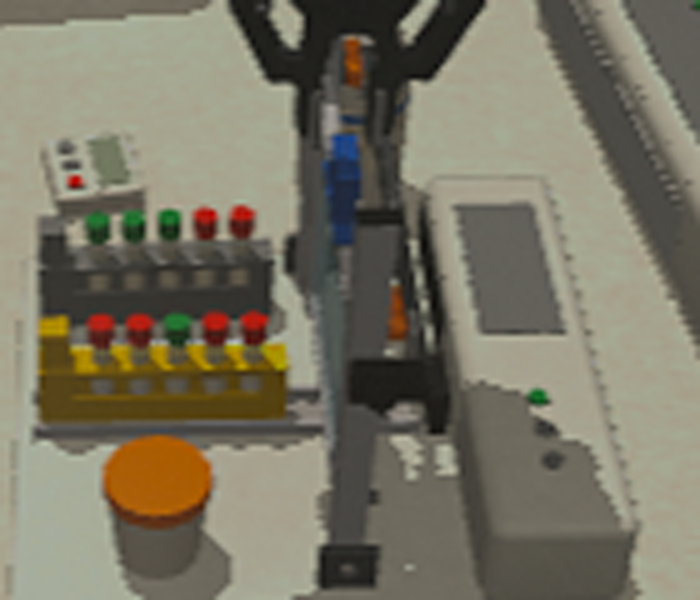

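```bash
cat >> h.py <<'E'
def toolerr(target):
    s=monitor.read_state(); R=rot(s["orientation"]); g=s["position"]+R[:,1]*ctrl.grasp_offset
    return g, R.T@(np.asarray(target)-g)*1e3, s
E
python3 - <<'E'
from h import *
p=np.load("p.npy")
g,e,s=toolerr([p[0],p[1],.205]); print(g,e,s["orientation"],s["clock"])
# wrist re-measure handle top corners
im=viewer.get_image("wrist")
c,sn=np.cos(p[2]),np.sin(p[2])
for uv in [(248,199),(271,199),(248.5,261),(270.5,261)]:
    E,d=ray(im,*uv); T=E+(0.213-E[2])/d[2]*d; D=T[:2]-p[:2]; print(T, 1e3*(c*D[0]+sn*D[1]),1e3*(-sn*D[0]+c*D[1]))
E
```

```text
[0.62645662 0.11531685 0.24620849] [ 0.51516334 41.20809073 -0.17588135] [-1.56958940e+00  4.30024839e-04 -1.68398489e+00] 4.05
[0.62275664 0.13431518 0.213     ] -5.516918061874577 19.009179442194252
[0.63610798 0.13279302 0.213     ] 7.920269860192685 18.878021949197002
[0.61821172 0.09429285 0.213     ] -5.8922449616978945 -21.26862682738981
[0.63180955 0.09273793 0.213     ] 7.793499242869747 -21.406846024802626
```

{"method": "play_rows", "body": {"slide": [[0,14,0.8],[0,14,0],[0,10,0],[0,3,0],[0,0,0],[0,0,0]], "dr": [[0,0,0],[0,0,0],[0,0,0],[0,0,0],[0,0,0],[0,0,0]]}}

```text
clock: 4.7
position: [0.627, 0.1143, 0.3588]
orientation: [-1.571, 0.0, -1.685]
ft_force: [0.5, 0.5, -0.4]
opening: 0.0256
```

```bash
python3 - <<'E'
from h import *
p=np.load("p.npy")
g,e,s=toolerr([p[0],p[1],.205]); print(g,e,s["orientation"],s["ft_force"])
for n,(x0,y0,x1,y1,f) in {"scene":(260,150,400,250,5),"wrist":(120,120,400,330,2.8)}.items():
    grab(n,n+"5")
    a=cv2.imread(f"pics/{n}5.png")[y0:y1,x0:x1];cv2.imwrite(f"pics/{n}5c.png",cv2.resize(a,None,fx=f,fy=f,interpolation=cv2.INTER_CUBIC)[:600])
E
```

```text
[0.62698064 0.11427399 0.20409499] [-0.47884978 -0.90512545 -0.76491194] [-1.57061950e+00  3.72078483e-05 -1.68495021e+00] [ 0.46082721  0.45401167 -0.36139572]
```

View pics/scene5c.png

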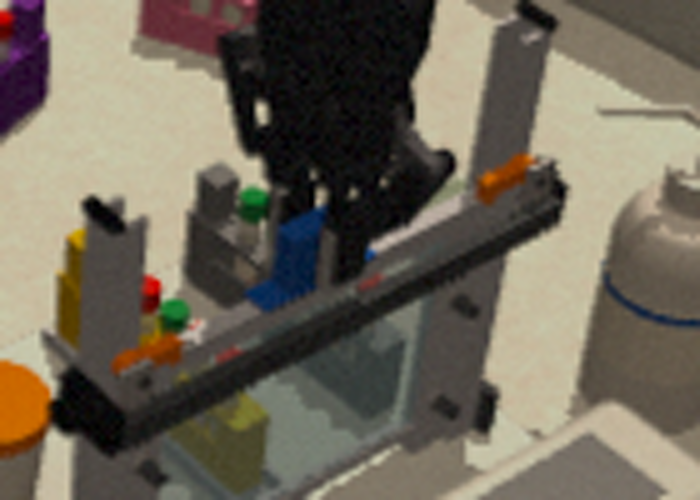

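View pics/wrist5c.png

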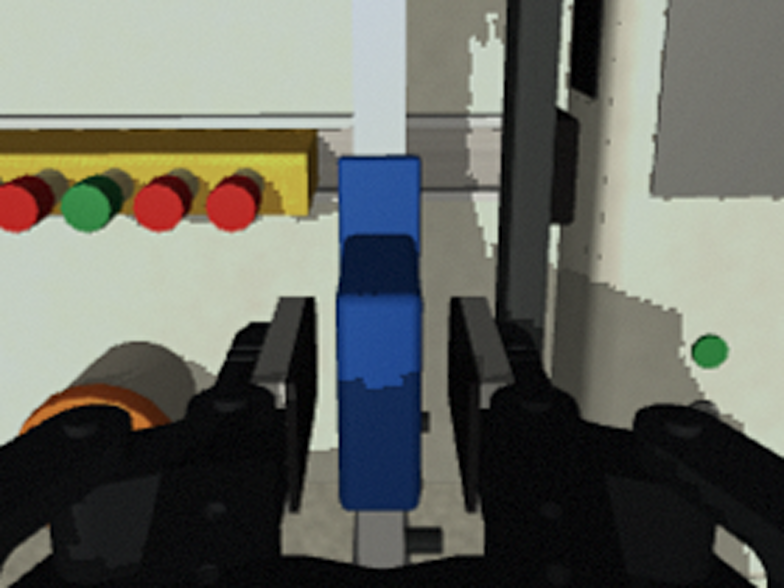

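{"method": "play_rows", "body": {"slide": [[0,0,0],[0,0,0],[0,0,0],[0,0,0],[0,0,0]], "dr": [[0,0,0],[0,0,0],[0,0,0],[0,0,0],[0,0,0]], "hand": 1, "force": 60}}

```text
clock: 5.3
position: [0.6272, 0.1144, 0.3595]
orientation: [-1.569, 0.0, -1.685]
ft_force: [0.1, -0.0, 5.0]
opening: 0.013
```

{"method": "play_rows", "body": {"slide": [[0,-3,0],[0,-6,0],[0,-8,0],[0,-8,0],[0,-5,0]], "dr": [[0,0,0],[0,0,0],[0,0,0],[0,0,0],[0,0,0]]}}

```text
clock: 5.8
position: [0.6267, 0.1144, 0.3894]
orientation: [-1.572, 0.0, -1.685]
ft_force: [0.1, -0.8, -6.3]
opening: 0.0128
```

{"method": "play_rows", "body": {"slide": [[0,-10,0],[0,-10,0],[0,-10,0],[0,-10,0],[0,-10,0],[0,-10,0],[0,-10,0],[0,-5,0]], "dr": [[0,0,0],[0,0,0],[0,0,0],[0,0,0],[0,0,0],[0,0,0],[0,0,0],[0,0,0]]}}

```text
clock: 6.6
position: [0.6271, 0.1143, 0.4654]
orientation: [-1.569, 0.0, -1.685]
ft_force: [0.1, 0.9, -5.8]
opening: 0.0128
```

{"method": "play_rows", "body": {"slide": [[0,-8,0],[0,-8,0],[0,-7,0],[0,-4,0],[0,0,0],[0,0,0]], "dr": [[0,0,0],[0,0,0],[0,0,0],[0,0,0],[0,0,0],[0,0,0]]}}

```text
clock: 7.2
position: [0.6268, 0.1143, 0.4905]
orientation: [-1.571, -0.0, -1.685]
ft_force: [-0.3, -0.5, -6.9]
opening: 0.013
```

```bash
python3 - <<'E'
from h import *
s=monitor.read_state();print(s["position"],s["ft_force"])
for n,(x0,y0,x1,y1,f) in {"scene":(260,120,400,250,5),"wrist":(0,0,512,384,1.5)}.items():
    grab(n,n+"6")
    a=cv2.imread(f"pics/{n}6.png")[y0:y1,x0:x1];cv2.imwrite(f"pics/{n}6c.png",cv2.resize(a,None,fx=f,fy=f,interpolation=cv2.INTER_CUBIC)[:600])
E
```

```text
[0.62680743 0.11433095 0.49054372] [-0.28685728 -0.45451314 -6.86297221]
```

View pics/scene6c.png

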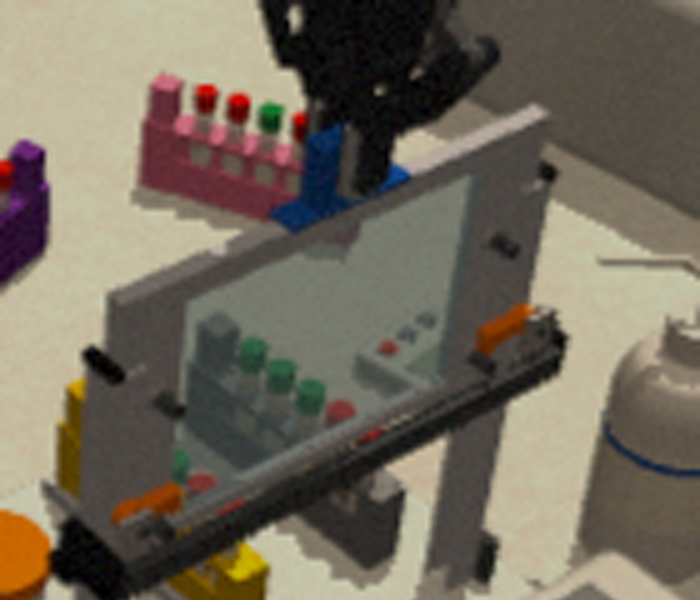

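View pics/wrist6c.png

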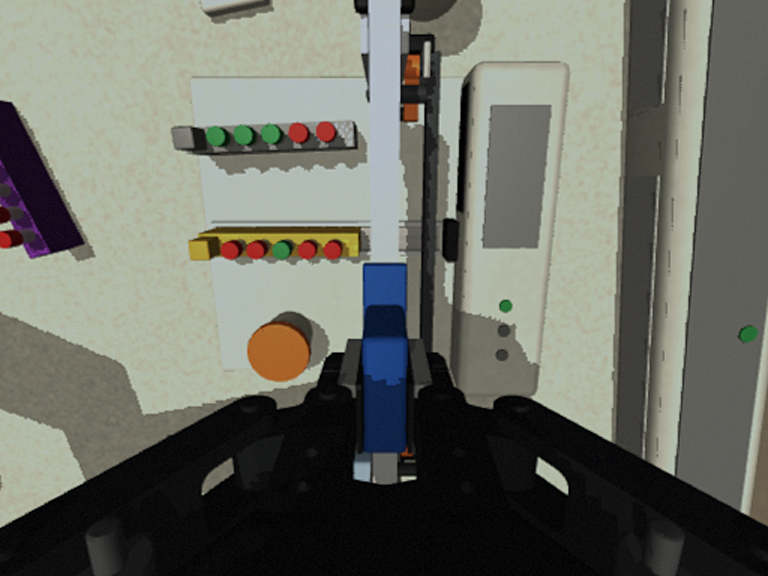

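{"method": "play_rows", "body": {"slide": [[0,3,0],[0,5,0],[0,5,0],[0,4,0],[0,2,0],[0,0,0]], "dr": [[0,0,0],[0,0,0],[0,0,0],[0,0,0],[0,0,0],[0,0,0]]}}

```text
clock: 7.9
position: [0.6267, 0.1143, 0.471]
orientation: [-1.572, -0.0, -1.685]
ft_force: [-0.8, 0.8, -7.6]
opening: 0.0129
```

{"method": "play_rows", "body": {"slide": [[0,1,0],[0,1,0],[0,1,0]], "dr": [[0,0,0],[0,0,0],[0,0,0]]}}

```text
clock: 8.2
position: [0.6269, 0.1143, 0.4689]
orientation: [-1.57, 0.0, -1.685]
ft_force: [-0.1, 0.1, -6.2]
opening: 0.0132
```

{"method": "play_rows", "body": {"slide": [[0,1,0],[0,1,0],[0,1,0]], "dr": [[0,0,0],[0,0,0],[0,0,0]]}}

```text
clock: 8.5
position: [0.6268, 0.1144, 0.4656]
orientation: [-1.571, -0.0, -1.685]
ft_force: [0.5, 0.9, -6.8]
opening: 0.0131
```

{"method": "play_rows", "body": {"slide": [[0,1,0],[0,1,0],[0,1,0]], "dr": [[0,0,0],[0,0,0],[0,0,0]]}}

```text
clock: 8.8
position: [0.6268, 0.1143, 0.4626]
orientation: [-1.571, 0.0, -1.685]
ft_force: [-0.4, 0.3, -6.5]
opening: 0.0128
```

{"method": "play_rows", "body": {"slide": [[0,1,0],[0,1,0]], "dr": [[0,0,0],[0,0,0]]}}

```text
clock: 9.0
position: [0.6269, 0.1143, 0.4606]
orientation: [-1.571, 0.0, -1.685]
ft_force: [-0.3, -0.9, -6.8]
opening: 0.013
```

```bash
python3 - <<'E'
from h import *
for n,(x0,y0,x1,y1,f) in {"scene":(270,140,390,250,6)}.items():
    grab(n,n+"7")
    a=cv2.imread(f"pics/{n}7.png")[y0:y1,x0:x1];cv2.imwrite(f"pics/{n}7c.png",cv2.resize(a,None,fx=f,fy=f,interpolation=cv2.INTER_CUBIC)[:600])
E
```

```text
(no output)
```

View pics/scene7c.png

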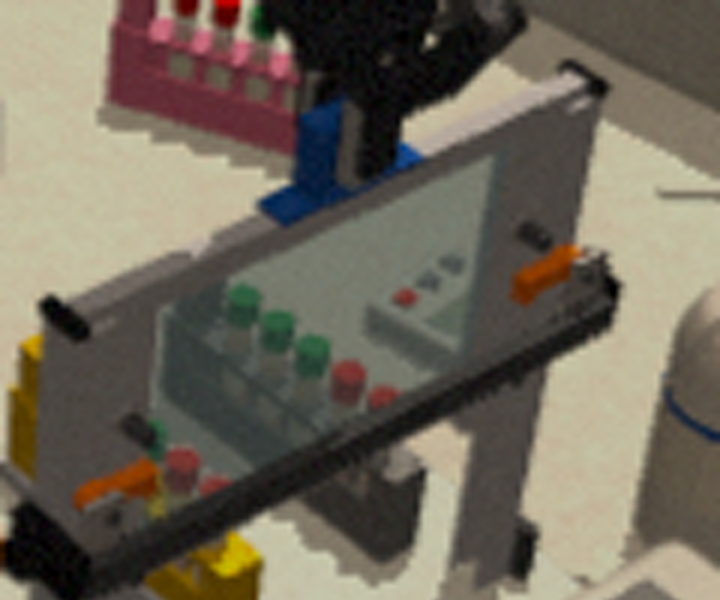

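{"method": "play_rows", "body": {"slide": [[0,1,0],[0,1,0]], "dr": [[0,0,0],[0,0,0]]}}

```text
clock: 9.25
position: [0.6269, 0.1143, 0.4587]
orientation: [-1.571, 0.0, -1.685]
ft_force: [-0.9, -0.8, -7.0]
opening: 0.0132
```

{"method": "play_rows", "body": {"slide": [[0,1,0],[0,1,0]], "dr": [[0,0,0],[0,0,0]]}}

```text
clock: 9.45
position: [0.6268, 0.1143, 0.4566]
orientation: [-1.571, 0.0, -1.685]
ft_force: [-0.8, -0.4, -6.7]
opening: 0.0129
```

{"method": "play_rows", "body": {"slide": [[0,1,0],[0,1,0]], "dr": [[0,0,0],[0,0,0]]}}

```text
clock: 9.65
position: [0.6268, 0.1144, 0.4546]
orientation: [-1.571, -0.0, -1.685]
ft_force: [-0.7, 0.1, -6.9]
opening: 0.0131
```

{"method": "play_rows", "body": {"slide": [[0,1,0],[0,0.8,0]], "dr": [[0,0,0],[0,0,0]]}}

```text
clock: 9.85
position: [0.6268, 0.1143, 0.4528]
orientation: [-1.571, -0.0, -1.685]
ft_force: [0.8, 0.5, -7.1]
opening: 0.0129
```

{"method": "play_rows", "body": {"slide": [[0,0.8,0],[0,0.8,0]], "dr": [[0,0,0],[0,0,0]]}}

```text
clock: 10.05
position: [0.6268, 0.1144, 0.4513]
orientation: [-1.571, 0.0, -1.685]
ft_force: [0.5, -1.0, -6.9]
opening: 0.0132
```

{"method": "play_rows", "body": {"slide": [[0,0.8,0],[0,0.8,0]], "dr": [[0,0,0],[0,0,0]]}}

```text
clock: 10.25
position: [0.6268, 0.1143, 0.4496]
orientation: [-1.571, -0.0, -1.685]
ft_force: [0.2, -0.8, -6.3]
opening: 0.013
```

{"method": "play_rows", "body": {"slide": [[0,0.7,0],[0,0.7,0]], "dr": [[0,0,0],[0,0,0]]}}

```text
clock: 10.45
position: [0.6268, 0.1144, 0.4482]
orientation: [-1.571, -0.0, -1.685]
ft_force: [-0.3, -0.5, -6.2]
opening: 0.0134
```

{"method": "play_rows", "body": {"slide": [[0,0.7,0],[0,0.5,0]], "dr": [[0,0,0],[0,0,0]]}}

```text
clock: 10.65
position: [0.6268, 0.1143, 0.4473]
orientation: [-1.571, -0.0, -1.685]
ft_force: [-0.4, -0.8, -4.7]
opening: 0.0132
```

```bash
python3 - <<'E'
from h import *
s=monitor.read_state();print(s["position"],s["ft_force"])
for n,(x0,y0,x1,y1,f) in {"scene":(270,140,390,250,6)}.items():
    grab(n,n+"8")
    a=cv2.imread(f"pics/{n}8.png")[y0:y1,x0:x1];cv2.imwrite(f"pics/{n}8c.png",cv2.resize(a,None,fx=f,fy=f,interpolation=cv2.INTER_CUBIC)[:600])
E
```

```text
[0.62682805 0.11433218 0.4472765 ] [-0.42444591 -0.81322571 -4.67807421]
```

View pics/scene8c.png

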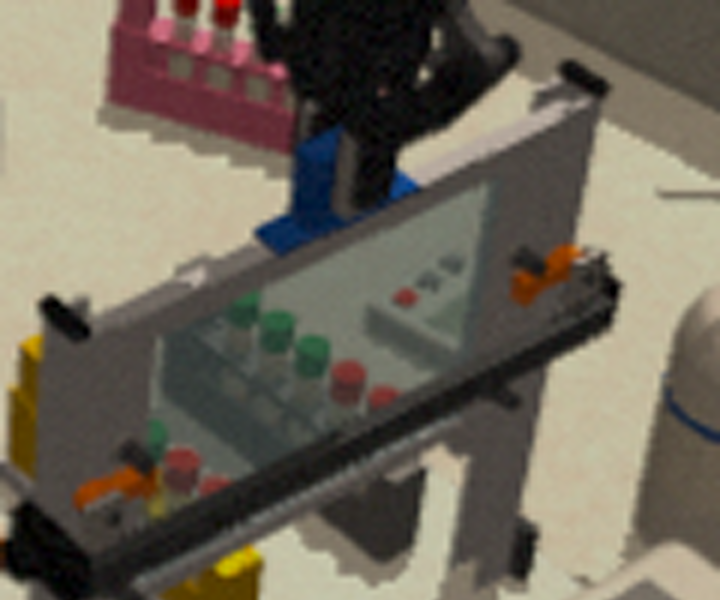

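{"method": "play_rows", "body": {"slide": [[0,0.3,0],[0,0,0]], "dr": [[0,0,0],[0,0,0]]}}

```text
clock: 10.9
position: [0.6268, 0.1143, 0.4473]
orientation: [-1.57, 0.0, -1.685]
ft_force: [-0.3, -0.4, -3.9]
opening: 0.0129
```

{"method": "play_rows", "body": {"slide": [[0,0.3,0],[0,0,0]], "dr": [[0,0,0],[0,0,0]]}}

```text
clock: 11.1
position: [0.6268, 0.1143, 0.4472]
orientation: [-1.57, 0.0, -1.685]
ft_force: [-2.4, -0.6, -1.0]
opening: 0.0135
```

{"method": "play_rows", "body": {"slide": [[0,0.2,0],[0,0,0],[0,0,0]], "dr": [[0,0,0],[0,0,0],[0,0,0]]}}

```text
clock: 11.4
position: [0.6268, 0.1144, 0.4471]
orientation: [-1.57, 0.0, -1.685]
ft_force: [-2.5, 0.1, 2.0]
opening: 0.013
```

```bash
python3 - <<'E'
from h import *
s=monitor.read_state();print(s["position"],s["ft_force"])
ims=[]
for n,(x0,y0,x1,y1,f) in {"scene":(270,140,390,250,6),"wrist":(130,0,400,260,3),"side":(240,80,370,230,4)}.items():
    grab(n,n+"9")
    a=cv2.imread(f"pics/{n}9.png")[y0:y1,x0:x1];cv2.imwrite(f"pics/{n}9c.png",cv2.resize(a,None,fx=f,fy=f,interpolation=cv2.INTER_CUBIC)[:600])
E
```

```text
[0.62680288 0.1143558  0.44711049] [-2.49755492  0.09102112  1.96011961]
```

View pics/scene9c.png

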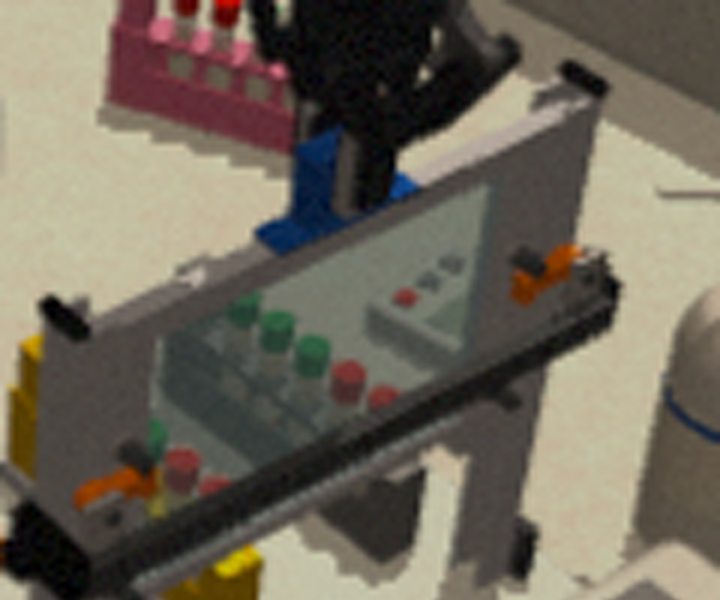

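View pics/wrist9c.png

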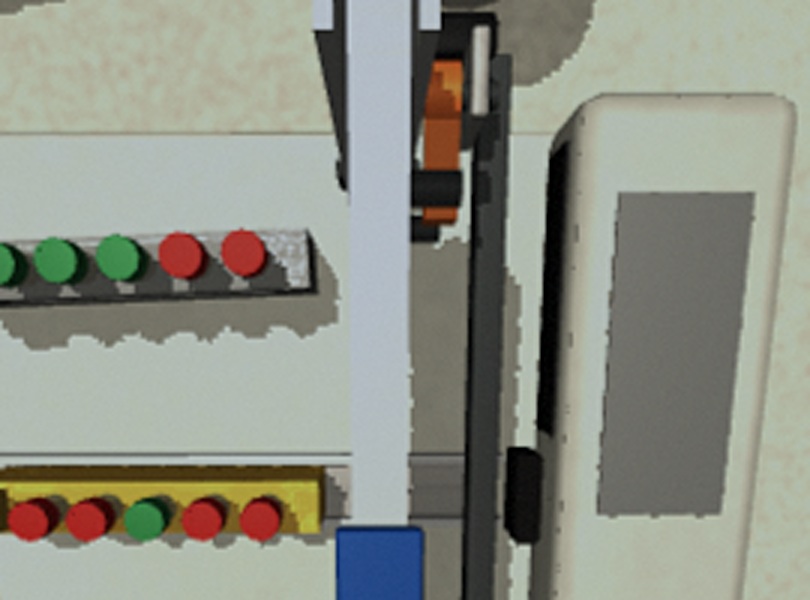

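View pics/side9c.png

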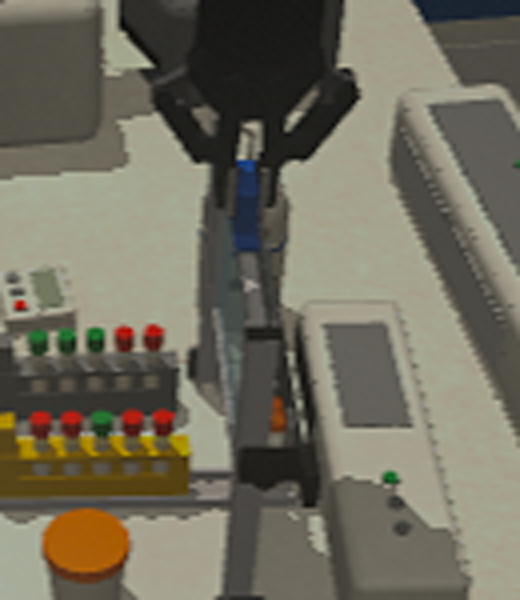

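{"method": "play_rows", "body": {"slide": [[0,0,0],[0,0,0]], "dr": [[0,0,0],[0,0,0]], "force": 20}}

```text
clock: 11.75
position: [0.6269, 0.1143, 0.4471]
orientation: [-1.57, 0.0, -1.685]
ft_force: [-3.3, -0.8, 4.8]
opening: 0.0129
```

{"method": "play_rows", "body": {"slide": [[0,0,0],[0,0,0],[0,0,0],[0,0,0]], "dr": [[0,0,0],[0,0,0],[0,0,0],[0,0,0]], "hand": 0.65}}

```text
clock: 12.15
position: [0.6271, 0.1144, 0.446]
orientation: [-1.571, 0.0, -1.685]
ft_force: [0.0, -0.5, 0.4]
opening: 0.03
```

```bash
python3 - <<'E'
from h import *
s=monitor.read_state();print(s["position"],s["ft_force"])
for n,(x0,y0,x1,y1,f) in {"scene":(270,140,390,250,6)}.items():
    grab(n,n+"10")
    a=cv2.imread(f"pics/{n}10.png")[y0:y1,x0:x1];cv2.imwrite(f"pics/{n}10c.png",cv2.resize(a,None,fx=f,fy=f,interpolation=cv2.INTER_CUBIC)[:600])
E
```

```text
[0.62706274 0.1143741  0.44599014] [ 0.00514053 -0.51379535  0.39620334]
```

View pics/scene10c.png

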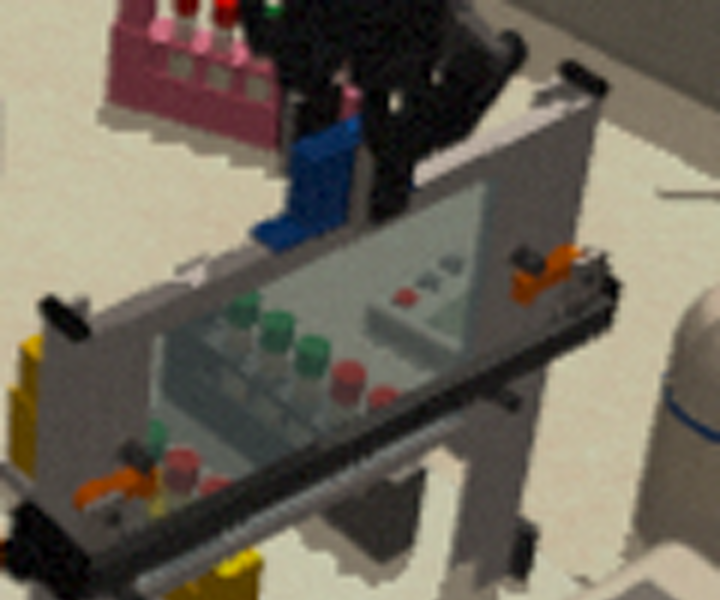

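{"method": "play_rows", "body": {"slide": [[0,-10,0],[0,-20,0],[0,-20,0],[0,0,-25],[0,0,-40],[0,0,-40],[0,0,-40],[0,0,-20]], "dr": [[0,0,0],[0,0,0],[0,0,0],[0,0,0],[0,0,0],[0,0,0],[0,0,0],[0,0,0]]}}

```text
clock: 13.0
position: [0.4601, 0.1333, 0.4974]
orientation: [-1.571, 0.0, -1.684]
ft_force: [0.5, -0.3, -0.0]
opening: 0.0302
```

```bash
python3 - <<'E'
from h import *
s=monitor.read_state();print(s["position"],s["orientation"],s["joints"])
E
```

```text
[0.46006688 0.13332172 0.49742197] [-1.57061104e+00  3.47018111e-04 -1.68415724e+00] [ 1.46922941e-01 -2.17906734e-02 -1.74584099e-01  1.41773454e+00
  2.87644034e-04  1.83108025e+00]
```

{"method": "play_rows", "body": {"slide": [[0,0,0],[0,0,0],[0,0,0],[0,0,0],[0,0,0],[0,0,0],[0,0,0],[0,0,0]], "dr": [[0,-0.145,0],[0,-0.145,0],[0,-0.145,0],[0,-0.145,0],[0,-0.145,0],[0,-0.145,0],[0,-0.145,0],[0,-0.145,0]], "hand": 0.5}}

```text
clock: 13.8
position: [0.4629, 0.1331, 0.4973]
orientation: [-1.57, -0.001, -0.519]
ft_force: [-0.2, -0.8, -0.0]
opening: 0.0426
```

{"method": "play_rows", "body": {"slide": [[0,40,0],[0,40,0],[0,40,0],[0,20,0],[0,0,0],[0,0,0]], "dr": [[0,-0.14,0],[0,-0.14,0],[0,-0.134,0],[0,0,0],[0,0,0],[0,0,0]]}}

```text
clock: 14.4
position: [0.4633, 0.1332, 0.3573]
orientation: [-1.571, -0.001, -0.111]
ft_force: [0.5, -1.1, 0.6]
opening: 0.043
```

```bash
python3 - <<'E'
from h import *
s=monitor.read_state();print(s["position"],s["orientation"],s["opening"])
for n in ["wrist","side","scene"]:
    grab(n,n+"11"); print(n,[(d["at"][1]*512,d["at"][0]*384,round(d["confidence"],2)) for d in mark_of(n,"rack_tab")[:3]])
a=cv2.imread("pics/side11.png")[90:260,190:370];cv2.imwrite("pics/side11c.png",cv2.resize(a,None,fx=3.5,fy=3.5,interpolation=cv2.INTER_CUBIC)[:600])
E
```

```text
[0.46332086 0.13317578 0.35732344] [-1.57056557e+00 -9.00986830e-04 -1.11003899e-01] 0.04297676029991948
wrist [(257.28, 191.3088, 0.72)]
side [(171.008, 169.1904, 0.81), (174.1824, 143.3856, 0.62), (242.0224, 188.8128, 0.56)]
scene [(276.5824, 200.6016, 0.84), (267.4176, 153.71519999999998, 0.64), (292.1984, 140.1984, 0.61)]
```

View pics/wrist11.png

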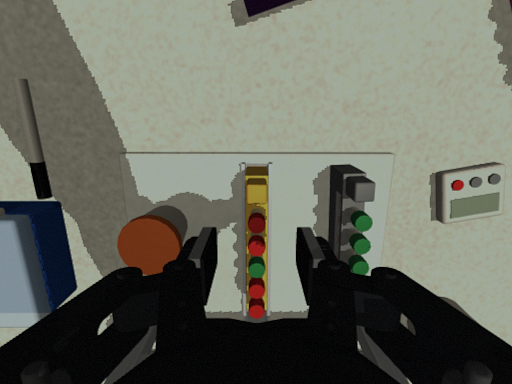

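View pics/side11c.png

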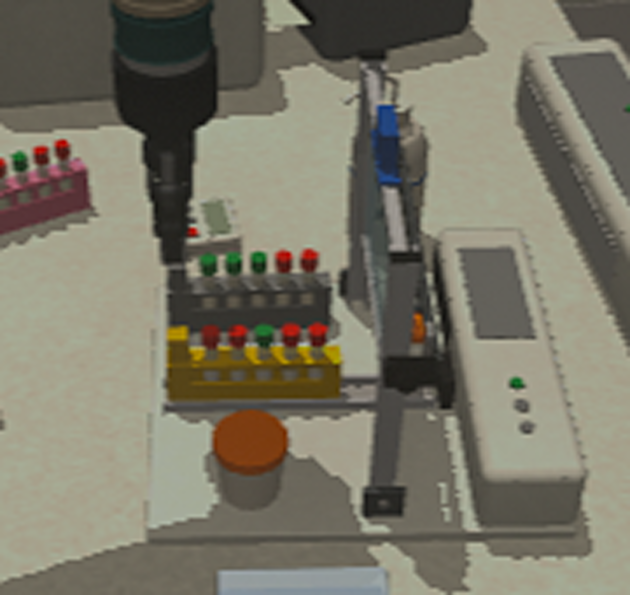

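```bash
python3 - <<'E'
import cv2
a=cv2.imread("pics/wrist11.png")[145:235,220:300];cv2.imwrite("pics/w11c.png",cv2.resize(a,None,fx=6.6,fy=6.6,interpolation=cv2.INTER_CUBIC))
E
```

```text
(no output)
```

View pics/w11c.png

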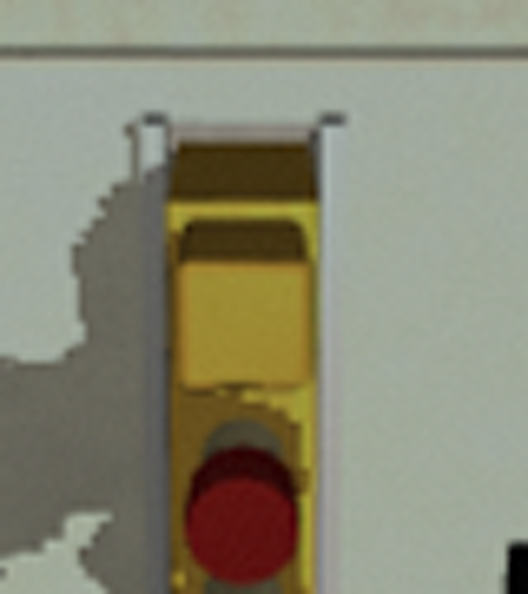

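```bash
python3 - <<'E'
from h import *
p=np.load("p.npy"); im=viewer.get_image("wrist"); c,sn=np.cos(p[2]),np.sin(p[2])
def at(u,v,z):
    E,d=ray(im,u,v); T=E+(z-E[2])/d[2]*d; D=T[:2]-p[:2]; return T,np.round(1e3*np.array([c*D[0]+sn*D[1],-sn*D[0]+c*D[1]]),1)
T,st=at(257.1,194.2,.090); print(T,st); print("lane edges deck", at(220+155/6.6,145+118/6.6,.022)[1],at(220+335/6.6,145+118/6.6,.022)[1])
g,e,s=toolerr([T[0],T[1],.083]); print(g,e,s["orientation"])
E
```

```text
[0.46345539 0.13317596 0.09      ] [-163.8    1.4]
lane edges deck [-180.   -13.2] [-179.8   16.6]
[0.46366072 0.13322159 0.20275807] [ -0.44355112 119.75736409  -0.13000896] [-1.57027897 -0.00204185 -0.11083871]
```

{"method": "play_rows", "body": {"slide": [[0,30,0],[0,35,0],[0,30,0],[0,15,0],[0,7,0],[0,1,0],[0,0,0]], "dr": [[0,0,0],[0,0,0],[0,0,0],[0,0,0],[0,0,0],[0,0,0],[0,0,0]]}}

```text
clock: 15.45
position: [0.4636, 0.1332, 0.2392]
orientation: [-1.57, -0.002, -0.111]
ft_force: [0.0, 0.6, 0.4]
opening: 0.0427
```

```bash
python3 - <<'E'
from h import *
g,e,s=toolerr([.46346,.13318,.083]); print(g,e,s["ft_force"])
grab("wrist","wrist12");grab("side","side12")
a=cv2.imread("pics/side12.png")[130:260,210:370];cv2.imwrite("pics/side12c.png",cv2.resize(a,None,fx=4.5,fy=4.5,interpolation=cv2.INTER_CUBIC)[:600])
E
```

```text
[0.46379526 0.13323099 0.08446375] [-0.3298151   1.46320998 -0.08835518] [0.00219747 0.64329819 0.43909621]
```

View pics/wrist12.png

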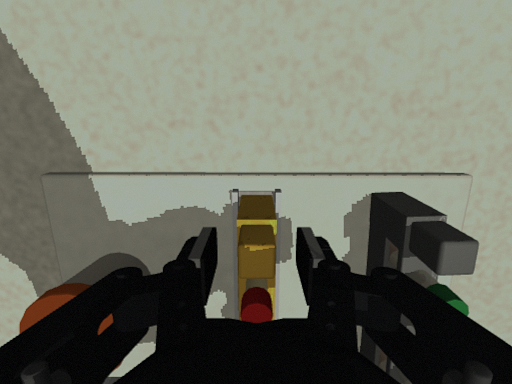

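View pics/side12c.png

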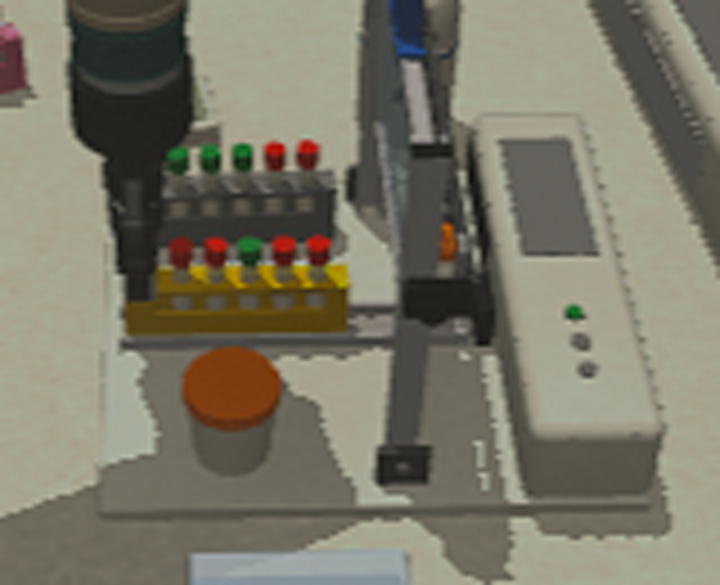

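{"method": "play_rows", "body": {"slide": [[0,0,0],[0,0,0],[0,0,0],[0,0,0],[0,0,0]], "dr": [[0,0,0],[0,0,0],[0,0,0],[0,0,0],[0,0,0]], "hand": 1, "force": 40}}

```text
clock: 16.05
position: [0.4635, 0.1332, 0.2393]
orientation: [-1.57, -0.002, -0.111]
ft_force: [-0.6, 0.3, 5.1]
opening: 0.0172
```

{"method": "play_rows", "body": {"slide": [[0,-0.8,0],[0,-0.7,0],[0,0,0]], "dr": [[0,0,0],[0,0,0],[0,0,0]]}}

```text
clock: 16.35
position: [0.4627, 0.1331, 0.2395]
orientation: [-1.571, 0.001, -0.111]
ft_force: [1.2, -0.6, -1.6]
opening: 0.0169
```

{"method": "play_rows", "body": {"slide": [[3,0,0],[4,0,0],[4,0,0],[2,0,0]], "dr": [[0,0,0],[0,0,0],[0,0,0],[0,0,0]]}}

```text
clock: 16.75
position: [0.4764, 0.1316, 0.2397]
orientation: [-1.571, -0.0, -0.111]
ft_force: [-0.1, -0.3, -1.6]
opening: 0.0173
```

{"method": "play_rows", "body": {"slide": [[5,0,0],[7,0,0],[7,0,0],[7,0,0],[7,0,0],[7,0,0],[7,0,0],[4,0,0]], "dr": [[0,0,0],[0,0,0],[0,0,0],[0,0,0],[0,0,0],[0,0,0],[0,0,0],[0,0,0]]}}

```text
clock: 17.55
position: [0.5274, 0.1259, 0.2398]
orientation: [-1.571, -0.001, -0.111]
ft_force: [0.8, -0.1, -2.3]
opening: 0.0169
```

```bash
python3 - <<'E'
from h import *
g,e,s=toolerr([.5478,.1238,.083]); print(g,e,s["ft_force"],s["position"])
for n,(x0,y0,x1,y1,f) in {"scene":(260,120,400,260,4.2),"side":(220,100,370,240,4.2)}.items():
    grab(n,n+"13")
    a=cv2.imread(f"pics/{n}13.png")[y0:y1,x0:x1];cv2.imwrite(f"pics/{n}13c.png",cv2.resize(a,None,fx=f,fy=f,interpolation=cv2.INTER_CUBIC)[:600])
E
```

```text
[0.52754071 0.12595548 0.08514503] [20.37199066  2.15819136  0.10103593] [ 0.80164708 -0.05536435 -2.28464795] [0.52743948 0.12594878 0.23984499]
```

View pics/scene13c.png

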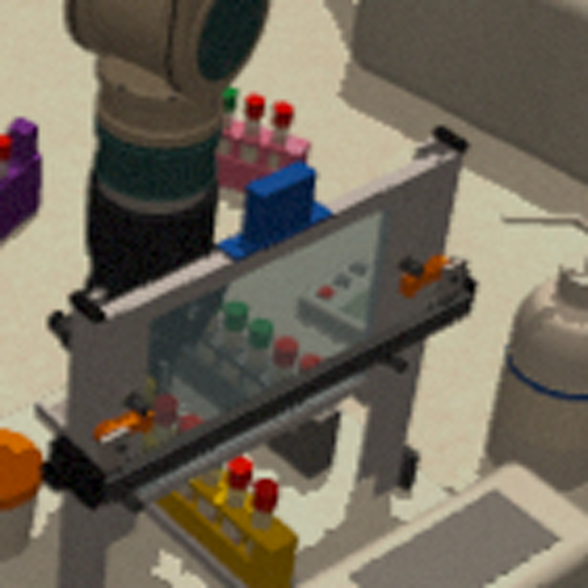

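View pics/side13c.png

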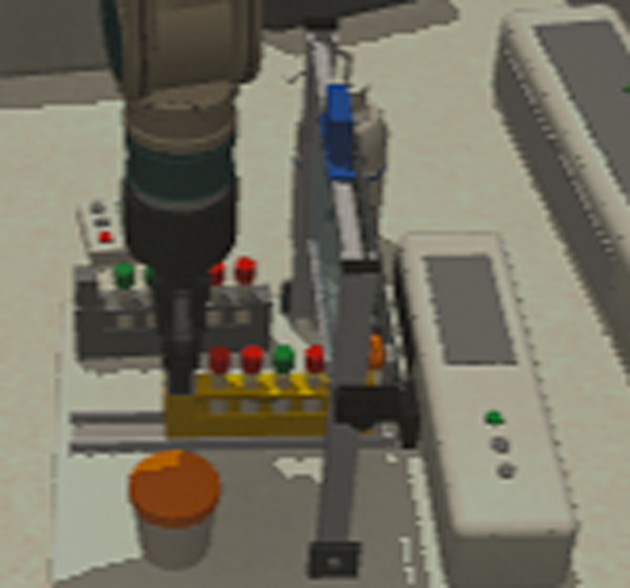

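{"method": "play_rows", "body": {"slide": [[4,0,0],[4,0,0],[3,0,0],[2,0,0],[1,0,0]], "dr": [[0,0,0],[0,0,0],[0,0,0],[0,0,0],[0,0,0]]}}

```text
clock: 18.15
position: [0.5406, 0.1245, 0.2398]
orientation: [-1.571, -0.0, -0.111]
ft_force: [-0.6, -0.4, -1.6]
opening: 0.0178
```

{"method": "play_rows", "body": {"slide": [[1,0,0],[1,0,0],[1,0,0]], "dr": [[0,0,0],[0,0,0],[0,0,0]]}}

```text
clock: 18.45
position: [0.5434, 0.1242, 0.2398]
orientation: [-1.571, 0.0, -0.111]
ft_force: [0.4, -0.2, -1.7]
opening: 0.0174
```

{"method": "play_rows", "body": {"slide": [[0.8,0,0],[0.8,0,0],[0.8,0,0]], "dr": [[0,0,0],[0,0,0],[0,0,0]]}}

```text
clock: 18.75
position: [0.5458, 0.1239, 0.2398]
orientation: [-1.571, 0.0, -0.111]
ft_force: [-0.3, -0.6, -0.8]
opening: 0.0168
```

{"method": "play_rows", "body": {"slide": [[0.7,0,0],[0.7,0,0]], "dr": [[0,0,0],[0,0,0]]}}

```text
clock: 18.95
position: [0.5472, 0.1237, 0.2398]
orientation: [-1.571, -0.0, -0.111]
ft_force: [0.1, 0.3, -1.3]
opening: 0.0172
```

{"method": "play_rows", "body": {"slide": [[0.6,0,0],[0.6,0,0]], "dr": [[0,0,0],[0,0,0]]}}

```text
clock: 19.15
position: [0.5484, 0.1236, 0.2398]
orientation: [-1.571, 0.0, -0.111]
ft_force: [-0.1, -1.5, -1.0]
opening: 0.0174
```

{"method": "play_rows", "body": {"slide": [[0.6,0,0],[0.6,0,0]], "dr": [[0,0,0],[0,0,0]]}}

```text
clock: 19.35
position: [0.549, 0.1235, 0.2397]
orientation: [-1.571, 0.002, -0.111]
ft_force: [-3.7, 0.3, 0.6]
opening: 0.0173
```

{"method": "play_rows", "body": {"slide": [[0.6,0,0],[0.6,0,0]], "dr": [[0,0,0],[0,0,0]]}}

```text
clock: 19.55
position: [0.5493, 0.1235, 0.2395]
orientation: [-1.571, 0.004, -0.11]
ft_force: [-7.4, 1.3, 3.2]
opening: 0.0172
```

{"method": "play_rows", "body": {"slide": [[-0.5,0.6,0],[0,0.4,0],[0,0,0]], "dr": [[0,0,0],[0,0,0],[0,0,0]]}}

```text
clock: 19.85
position: [0.5491, 0.1235, 0.2393]
orientation: [-1.571, 0.003, -0.11]
ft_force: [-7.7, -0.2, 6.4]
opening: 0.0173
```

{"method": "play_rows", "body": {"slide": [[0,0,0],[0,0,0],[0,0,0],[0,0,0]], "dr": [[0,0,0],[0,0,0],[0,0,0],[0,0,0]], "hand": 0.5}}

```text
clock: 20.25
position: [0.5508, 0.1234, 0.239]
orientation: [-1.571, -0.001, -0.111]
ft_force: [0.5, -0.5, -0.9]
opening: 0.0427
```

{"method": "play_rows", "body": {"slide": [[0,-10,0],[0,-20,0],[0,-20,0],[-30,-10,0],[-40,-20,0],[-40,-20,0],[0,0,0],[0,0,0]], "dr": [[0,0,0],[0,0,0],[0,0,0],[0,0,0],[0,0,0],[0,0,0],[0,0,0],[0,0,0]]}}

```text
clock: 21.05
position: [0.4408, 0.1358, 0.3402]
orientation: [-1.57, -0.003, -0.11]
ft_force: [0.4, 0.4, -0.2]
opening: 0.0429
```

```bash
python3 - <<'E'
from h import *
s=monitor.read_state(); print(s["position"],s["ft_force"],s["clock"])
for n,(x0,y0,x1,y1,f) in {"scene":(230,120,400,280,3.7),"side":(220,100,370,240,4.2),"wrist":(0,0,512,384,1.5)}.items():
    grab(n,n+"14")
    a=cv2.imread(f"pics/{n}14.png")[y0:y1,x0:x1];cv2.imwrite(f"pics/{n}14c.png",cv2.resize(a,None,fx=f,fy=f,interpolation=cv2.INTER_CUBIC)[:600])
E
```

```text
[0.44083385 0.13575024 0.3401979 ] [ 0.39261569  0.44384681 -0.18206654] 21.05
```

View pics/scene14c.png

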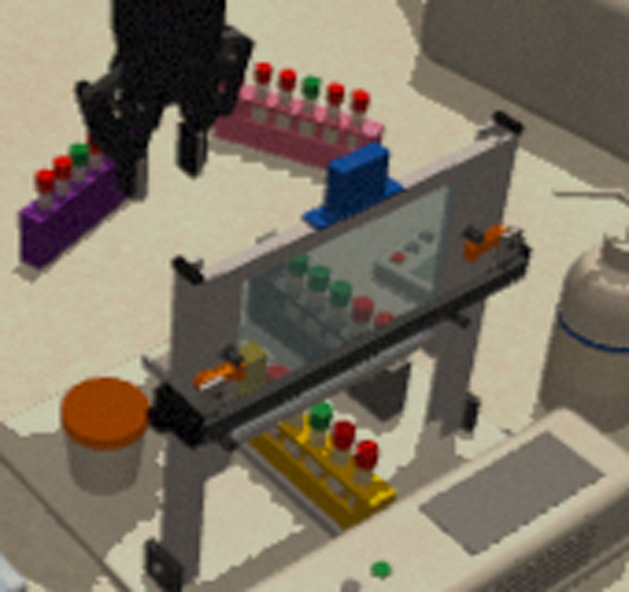

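View pics/side14c.png

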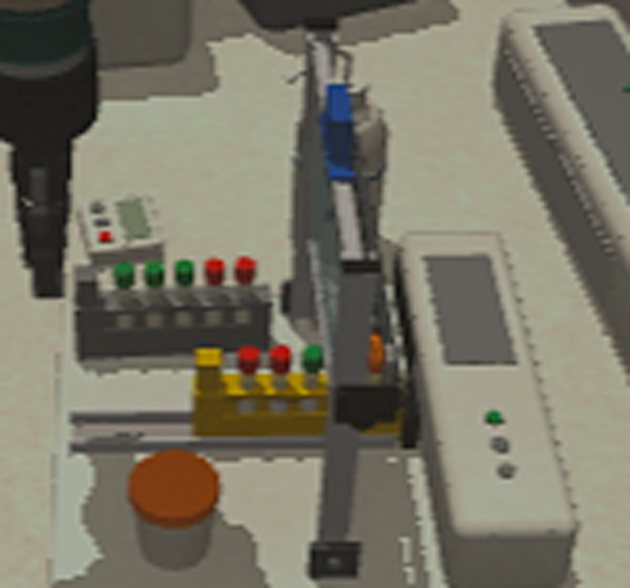

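View pics/wrist14c.png

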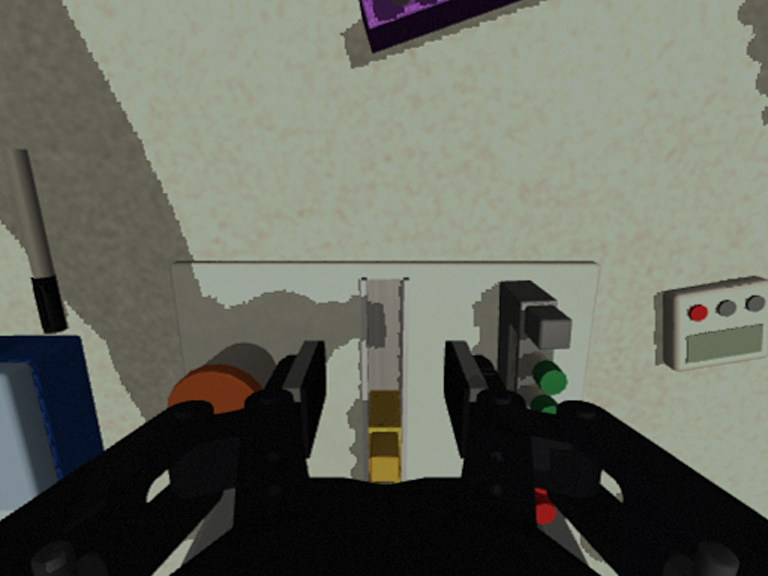

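```bash
python3 - <<'E'
from h import *
p=np.load("p.npy"); im=viewer.get_image("wrist"); c,sn=np.cos(p[2]),np.sin(p[2])
def at(u,v,z):
    E,d=ray(im,u,v); T=E+(z-E[2])/d[2]*d; D=T[:2]-p[:2]; return np.round(1e3*np.array([c*D[0]+sn*D[1],-sn*D[0]+c*D[1]]),1)
print("tab rear",at(257,458/1.5,.090),"exp -88; body rear top",at(257,428/1.5,.062),"exp -90; guide start",at(257,278/1.5,.022),"exp -180")
E
```

```text
tab rear [-87.3   0.4] exp -88; body rear top [-89.3   0.5] exp -90; guide start [-181.9    1.2] exp -180
```

```bash
python3 -c "
from rig import ctrl
print(ctrl.close_job())"
```

```text
the job is handed in; nothing more can be done
None
```

The shield is resting on both pawls by its upper rungs, and the yellow rack is home against the bumper. I let go of both and handed the job in at about 21 s of the allowed 54 s.

- **Shield:** I lifted it about 131 mm by the blue handle. I then lowered it in steps of about 1 mm or less until the weight shifted to the pawls, at a rise of about 88 mm. The wrist force went from about −6.5 N to +2 N before I let go. It read +4.8 N just before release, once I had reduced the grip, so the shield was pressed a few newtons beyond its own weight, below the limit. Pictures after release show both rungs on level pawls.
- **Rack:** I gripped it by its tab, eased it up slightly and slid it in until it met the bumper at about 7–8 N, then lowered and released it.
- **Last checks:** By picture the rack's tail is within 1 mm of its home position and about 0.5 mm off the lane's centre. The arm is clear, with wrist force near zero. The other things look untouched in the pictures, but I did not measure their positions.
- **What disagreed:** My station fit left camera residuals of 2–3 pixels and about 1.5 mm sideways, which agrees with the stated calibration. No check failed.

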